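# Reset the tripped wheel controller

### The job

The jiggering wheel has tripped: on its control box, push the dust cap along its channel with the fingertips to uncover the round well, reach into the well and press the sunken reset button all the way down, keeping it down for at least two seconds, then let it come up and push the cap back until it covers the well completely. Push the cap gently by its knob, without pinching it, lifting it or tipping it up, and leave the button in the square well of the timer box beside it alone. Do not shift anything else on the bench.

Things in the scene. Friction and masses are not known exactly. Their poses are not given: they have to be found in the camera images.
- controller: grey wheel control box fixed to the bench, 110 mm along its x, 200 mm along its y, 60 mm high; origin at the centre of its underside, z up. On its flat top is a straight channel along its y, closed in on all four sides by rails 6 mm wide and 7 mm high: inside, the channel is 76 mm wide (centred on x = 0) and runs from y = -83 mm to y = +83 mm. The round well lies at the -y end of the channel, the parking place for the cap at the +y end.
- well_mouth (a point): centre of the mouth of the round well, level with the box's top (60 mm above the bench), at x 0, y -45 mm in the box's frame. The well is 48 mm across and 36 mm deep, with straight walls. The cap starts over it.
- park_end (a point): where the cap's centre lies when it is pushed to the other end of the channel, level with the box's top, at x 0, y +45 mm in the box's frame (90 mm from the well's centre); the end rail stops the cap about 2 mm further on, and the well is then bare.
- dust_cap: loose round dust cap of black plastic, about 0.12 kg, lying on the box's top in the channel: a disc 72 mm across and 9 mm thick with a round upright knob in its middle, 24 mm across, its top 32 mm above the disc's underside. Origin at the centre of the disc's underside, z up. It slides in the channel with about 2 mm of play on each side and covers the well when within 12 mm of the well's centre.
- reset_button (a joint): travel of the round reset button in the round well, in m: 0 up, 0.006 fully down; a spring returns it (about 1.5 N to start it, 5 N fully down).
- reset_button_top (a point): centre of the top of the reset button, a black round button 24 mm across in the middle of the round well; when up it lies 18 mm below the box's top; it moves with the button. Below the pressed button the well is 12 mm deeper around it.
- timer: grey timer box fixed to the bench, 100 mm along its x, 120 mm along its y, 60 mm high; origin at the centre of its underside. It has an open square well, 47 mm wide and 36 mm deep, centred at x 0, y -25 mm; it is not to be operated.
- timer_button (a joint): travel of the square button in the timer's square well, in m: 0 up, 0.006 down; to be left alone.
- beaker: bystander: leather-hard clay beaker, 72 mm across, 75 mm high; origin at the centre of its underside, to be left where it is
- rib: bystander: flat wooden throwing rib, 90 x 50 x 8 mm; origin at the centre of its underside, to be left where it is
- weight: bystander: small brass weight, 44 mm across, 55 mm high; origin at the centre of its underside, to be left where it is
- turning_tool: bystander: turning tool with a round wooden handle, 180 mm long, lying down; local x runs along it towards its tip; origin near its middle, to be left where it is
- slip_jar: bystander: clear jar, 72 mm across, 90 mm high; origin at the centre of its underside, to be left where it is
- bowl: bystander: clay bowl, 120 mm across, 50 mm high; origin at the centre of its underside, to be left where it is
- mould_ring: bystander: plaster ring, 100 mm across with a 60 mm hole, 40 mm high; origin at the centre of its underside, to be left where it is
Things that resemble listed ones, but are neither listed nor needed, are in the scene too. There is more than one size of the dust_cap; the one meant has the size given above. Leave any pink look-alike of the controller alone.

How it is judged:
By the outcome, as a careful person would: the job done as asked, in the order asked, and still so for the second after the job is handed in, with the robot touching nothing.
It also fails if it takes over 64 s, if anything falls off the work surface, if the arm or the gripper's body presses on something with over 40 N, if the wrist force passes 120 N, or if a joint passes its speed limit or range.

### The arm

A 6-joint arm with a two-finger parallel gripper is mounted at the origin on the work surface. World frame = base frame: x ahead of the robot, y to its left, z up, the work surface at z = 0. Lengths are in m, angles in rad, forces in N, time in s.
With the tool pointing down it reaches from about 0.425 to 0.95 m from the base axis. Payload 3.5 kg.
Tool frame: the origin (TCP) lies between the finger pads; the fingertips stand 25 mm ahead of it and the grasp point (between the pads) lies 6 mm ahead of it (ctrl.tips_ahead is the distance from the TCP to the fingertips, in m); z points along the fingers, y is the direction in which the jaws open and shut (so a half turn about z gives the same grasp; the last joint's range is limited). The gripper opens to 85 mm and grips with 20 to 120 N. Pads are 22 mm wide; open, the fingers measure 114 mm over their backs; the gripper's body (76 mm by 85 mm) begins 54 mm behind the grasp point. The pads swing forward as they close: fully open they stand 13 mm farther back than shut.
Start: joints at [-1.266, 0.286, 1.577, -0, 1.279, -0.15], TCP at [0.297, -0.606, 0.256] pointing down, gripper open.
Joint ranges: [-2.77, 2.77], [-0.9, 2.22], [0.21, 2.48], [-1.53, 4.67], [0.24, 2.81], [-2.84, 2.84]. Speed limits (rad/s): [2.79, 2.79, 3.14, 3.14, 3.14, 3.14].

### API

Orientations are given as a unit quaternion [x, y, z, w].
In Python, from plant import ctrl, viewer, workorder gives the robot as it stands.
- The arm moves only by the tool drive_tool, never from a script. Its argument "deltas" is a list of rows, each an object of numbers: "dx", "dy", "dz": the shift along the world's x, y, z in m; "rx", "ry", "rz": the turn, a rotation vector about the world's x, y, z in degrees; "jaw": the finger opening in m, from 0 to 0.0854. In form: [{"dx": .., "dy": .., "dz": .., "rx": .., "ry": .., "rz": .., "jaw": ..}, ...]. A call has 1 to 20 rows; each row shifts and turns the commanded pose from where the row before left it; what a row does not reach is not made up. A row lasts 1/8 s, in which the tool goes at most 62.5 mm and 10.7 degrees, less where a joint would pass 70% of its speed; a pose out of reach is approached as far as the arm can. A call with a gripper value outside its range is refused whole. The fingers move at their own pace and stop on an object; "squeeze" is the grip in N (left out, the last holds). Time passes only in rows, so rows that do not move let the fingers close. It gives the time, the measured TCP pose, the force and the opening at its end, in the units of the state.
- ctrl.get_state(): the state, without advancing time (a new reading comes with each control period).
- viewer.read_camera(name): name is "side" or "top"; returns the picture (400x640x3 uint8, red, green, blue); there is no depth.
- viewer.camera_info(name): a dict with "K" (3x3 intrinsics, pixels), "R" (3x3) and "t" (3): a world point X has camera coordinates R X + t. Camera axes: x right, y down, z forward; pixel columns grow to the right and rows downward; lengths in m; the calibration is good to about 2 mm. A picture is of the moment at which its call begins. camera_info takes no time and is no camera call.
- workorder.sign_off(): hands the job in, once; it reports no verdict.
The state is a dict: "time": time; "qpos": joint angles; "dq": joint speeds; "joint_efforts": joint torques, N m; "eef_pos": TCP position; "tcp_rot": TCP orientation; "contact_force": force on the tool from outside, world axes, zero at the start; "wrist_torque": the same for the moment, N m; "opening": opening from 0.0 (shut) to 1.0 (fully open).
Only numpy, scipy, OpenCV 4.12 (cv2) and the standard library are available. Lean on these libraries where they do the work, as an engineer would, in place of code of your own. Each camera call takes 0.05 s, during which the arm holds its last target. There are 200 camera calls.

## Working session

There is one attempt and no reset: what is moved stays moved. The work goes in short steps, Python scripts to look and compute and a tool call to move; the robot and the scene stay as the last step left them, time stands still between calls to the robot, and variables do not carry over. Pictures are saved under pics/ and viewed, about 8 in all and at most 12, crops included, and the job is handed in when it is done.

Besides the shell and the picture viewer there is one more tool, called after "Request:" as a command line: name --argument value ..., lists and objects as JSON in quotes. drive_tool: Moves the arm, as the interface text tells. Its arguments: {"type":"object","properties":{"deltas":{"type":"array"},"squeeze":{"type":"number"}},"required":["deltas"]}

```bash
mkdir -p pics; python3 - <<'E'
from plant import ctrl, viewer
import cv2
for n in("top","side"):
    cv2.imwrite(f"pics/{n}0.png",viewer.read_camera(n)[:,:,::-1])
    i=viewer.camera_info(n);print(n,i)
print(ctrl.get_state(),ctrl.tips_ahead)
E
```

```text
top {'K': array([[396.944579  ,   0.        , 322.68274841],
       [  0.        , 396.944579  , 196.19723553],
       [  0.        ,   0.        ,   1.        ]]), 'R': array([[ 0.04975091, -0.99876024, -0.00168326],
       [-0.97761511, -0.04835251, -0.20476993],
       [ 0.20443468,  0.01183307, -0.97880868]]), 't': array([-0.05291624,  0.53664983,  1.19547765])}
side {'K': array([[515.45930379,   0.        , 318.67855568],
       [  0.        , 515.45930379, 203.68615839],
       [  0.        ,   0.        ,   1.        ]]), 'R': array([[-0.86118609, -0.5082454 ,  0.00671793],
       [-0.25694813,  0.42390086, -0.86849624],
       [ 0.43856149, -0.74966304, -0.49565023]]), 't': array([0.44641914, 0.21962021, 1.14312169])}
{'time': 0.1, 'qpos': array([-1.26598586e+00,  2.87095474e-01,  1.57806035e+00,  2.68030475e-05,
        1.27860327e+00, -1.50045616e-01]), 'dq': array([-8.24507148e-04,  7.85159536e-05, -2.82655417e-03,  1.40539840e-04,
       -1.25465036e-03,  1.16569535e-03]), 'joint_efforts': array([ 5.95835827e-04, -4.07298124e+01, -2.93699670e+01, -1.47085061e-04,
        3.42388979e-03, -2.91334956e-06]), 'eef_pos': array([ 0.29638629, -0.60583392,  0.25505707]), 'tcp_rot': array([ 9.74249825e-01,  2.25468636e-01, -7.09476593e-05, -1.08097034e-03]), 'contact_force': array([ 0.06953147, -0.46424327,  0.41036034]), 'wrist_torque': array([ 0.00019351, -0.00999701, -0.0223363 ]), 'opening': 0.9995087157389572} 0.025
```

View pics/top0.png

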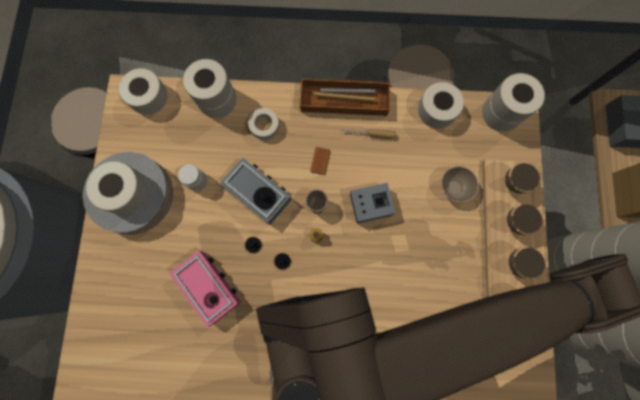

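View pics/side0.png

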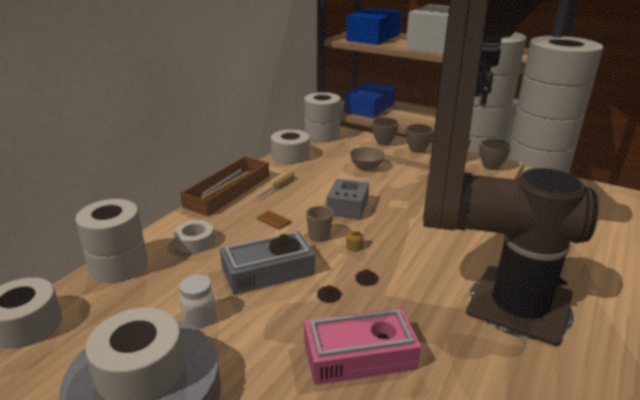

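The grey controller is at about (257,190) in the top view, with its cap at the lower-right end near (265,197). The timer is at (373,203). The pink look-alike and two loose caps are separate from these. I'll enlarge the controller in both views.

```bash
python3 - <<'E'
import cv2,numpy as np
a=cv2.imread("pics/top0.png")[150:230,210:330]
b=cv2.imread("pics/side0.png")[195:295,205:345]
a=cv2.resize(a,(780,520),interpolation=cv2.INTER_CUBIC) #6.5x
cv2.imwrite("pics/ca.png",a)
cv2.imwrite("pics/cb.png",cv2.resize(b,(770,550),interpolation=cv2.INTER_CUBIC)) #5.5x
E
```

```text
(no output)
```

View pics/ca.png

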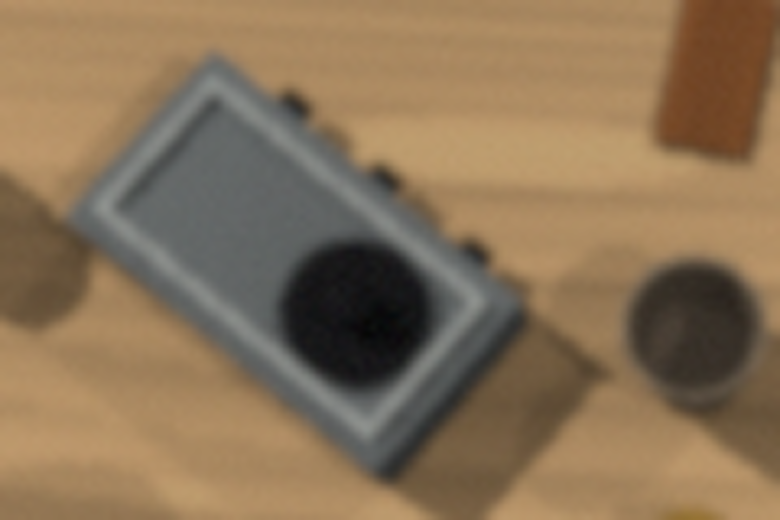

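View pics/cb.png

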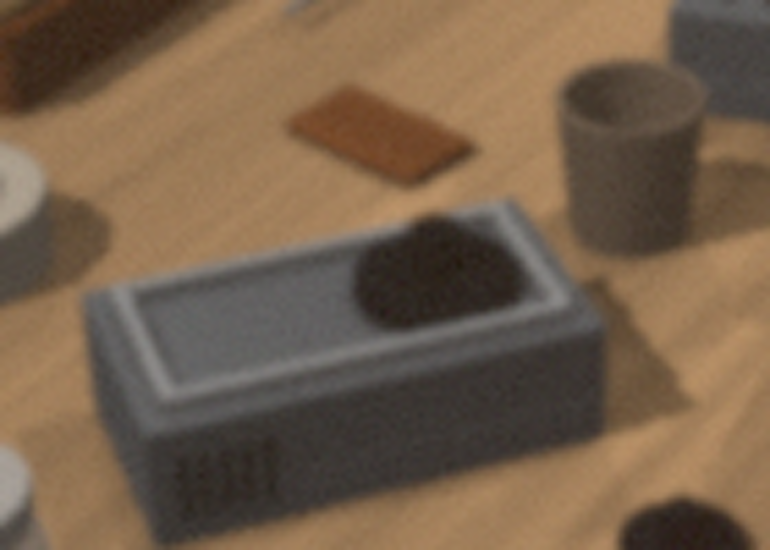

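```bash
cat > h.py <<'E'
import numpy as np
from plant import ctrl, viewer
def proj(n,X):
    i=viewer.camera_info(n);c=np.atleast_2d(X)@i["R"].T+i["t"];p=c@i["K"].T
    return p[:,:2]/p[:,2:]
def B(p,x,y,z): # box local -> world
    c,s=np.cos(p[2]),np.sin(p[2]);x,y=np.asarray(x,float),np.asarray(y,float)
    return np.stack([p[0]+c*x-s*y,p[1]+s*x+c*y,np.full(x.shape,z)],-1)
def ray(n,uv,z): # pixel -> world at height z
    i=viewer.camera_info(n);d=i["R"].T@np.linalg.inv(i["K"])@[*uv,1];o=-i["R"].T@i["t"]
    return o+d*(z-o[2])/d[2]
E
python3 - <<'E'
from h import *
from scipy.optimize import least_squares
T=(np.array([(212,58),(78,218),(380,475),(525,310)])+.5)/6.5-.5+[210,150]
S=(np.array([(85,295),(150,432),(605,322),(508,200)])+.5)/5.5-.5+[205,195]
x=np.array([.055,-.055,-.055,.055]);y=np.array([.1,.1,-.1,-.1])
ft=lambda p:(proj("top",B(p,x,y,.06))-T).ravel()
fs=lambda p:(proj("side",B(p,x,y,.06))-S).ravel()
p0=[.6,0.1,-.7]
for f in(ft,fs,lambda p:np.r_[ft(p),fs(p)]):
    r=least_squares(f,p0);print(r.x.round(4),np.degrees(r.x[2]).round(2),r.fun.round(1))
p=r.x;print("well",B(p,0,-.045,.06),"park",B(p,0,.045,.06),"axis",B([0,0,p[2]],0,1,0))
uv=(np.array([(357,312)])+.5)/6.5-.5+[210,150];w=ray("top",uv[0],.069)
print("disc centre local",np.array([[np.cos(p[2]),np.sin(p[2])],[-np.sin(p[2]),np.cos(p[2])]])@(w[:2]-p[:2]))
uv=(np.array([(695,328)])+.5)/6.5-.5+[210,150];print("beaker",ray("top",uv[0],.075))
E
```

```text
[ 0.5469  0.1865 -0.6368] -36.48 [ 1.1 -0.7 -1.5  0.5 -0.1  0.8  0.5 -0.7]
[ 0.5455  0.1939 -0.6219] -35.63 [-1.1 -0.4 -0.3  1.   0.7  0.1  0.8 -1.2]
[ 0.5471  0.1899 -0.6292] -36.05 [-0.2 -0.7 -2.6  0.7 -1.   0.6 -0.5 -1.1 -0.5 -1.7 -0.  -0.4  1.  -0.8
  1.4 -2. ]
well [0.52066757 0.15351953 0.06      ] park [0.5736299  0.22628622 0.06      ] axis [0.58847038 0.80851877 0.        ]
disc centre local [ 0.00092201 -0.04323471]
beaker [ 0.52146154 -0.00797304  0.075     ]
```

```bash
python3 - <<'E'
from h import *
from scipy.optimize import least_squares
T=(np.array([(212,85),(103,208),(368,437),(487,300)])+.5)/6.5-.5+[210,150]
S=(np.array([(125,290),(168,393),(570,300),(500,213)])+.5)/5.5-.5+[205,195]
x=np.array([.041,-.041,-.041,.041]);y=np.array([.086,.086,-.086,-.086])
ft=lambda p:(proj("top",B(p,x,y,.067))-T).ravel()
fs=lambda p:(proj("side",B(p,x,y,.067))-S).ravel()
for f in(ft,fs,lambda p:np.r_[ft(p),fs(p)]):
    r=least_squares(f,[.6,.1,-.7]);print(r.x.round(4),np.degrees(r.x[2]).round(2),r.fun.round(1))
p=r.x;print("well",B(p,0,-.045,.06),"park",B(p,0,.045,.06),"axis",B([0,0,p[2]],0,1,0))
uv=(np.array([(357,312)])+.5)/6.5-.5+[210,150];w=ray("top",uv[0],.069)
print("disc centre local",np.array([[np.cos(p[2]),np.sin(p[2])],[-np.sin(p[2]),np.cos(p[2])]])@(w[:2]-p[:2]))
E
```

```text
[ 0.5487  0.1884 -0.6367] -36.48 [ 0.5 -0.1 -0.1  0.4  0.4 -0.6 -0.7  0.4]
[ 0.5432  0.1948 -0.6488] -37.18 [-0.5 -0.4  0.4  0.5 -0.2  0.9  0.4 -1.1]
[ 0.5466  0.1907 -0.6417] -36.77 [-0.2  0.4 -0.9  0.8 -0.5  0.1 -1.5  1.1 -0.6 -1.5  0.6 -0.8 -0.5 -0.6
 -0.1 -2.4]
well [0.51964169 0.15463874 0.06      ] park [0.57351414 0.22673424 0.06      ] axis [0.59858269 0.80106103 0.        ]
disc centre local [ 0.00239149 -0.04350575]
```

Request:
drive_tool --deltas '[{"dx": 0.006,"dy": 0.02,"rz": 0.7,"jaw": 0},{"dx": 0.0117,"dy": 0.0412,"rz": 1.5},{"dx": 0.0117,"dy": 0.0412,"rz": 1.5},{"dx": 0.0117,"dy": 0.0412,"rz": 1.5},{"dx": 0.0117,"dy": 0.0412,"rz": 1.5},{"dx": 0.0117,"dy": 0.0412,"rz": 1.5},{"dx": 0.0117,"dy": 0.0412,"rz": 1.5},{"dx": 0.0117,"dy": 0.0412,"rz": 1.5},{"dx": 0.0117,"dy": 0.0412,"rz": 1.5},{"dx": 0.0117,"dy": 0.0412,"rz": 1.5},{"dx": 0.0117,"dy": 0.0412,"rz": 1.5},{"dx": 0.0117,"dy": 0.0412,"rz": 1.5},{"dx": 0.0117,"dy": 0.0412,"rz": 1.5},{"dx": 0.0117,"dy": 0.0412,"rz": 1.5},{"dx": 0.0117,"dy": 0.0412,"rz": 1.5},{"dx": 0.0117,"dy": 0.0412,"rz": 1.5},{"dx": 0.0117,"dy": 0.0412,"rz": 1.5,"dz": -0.03},{"dx": 0.0117,"dy": 0.0412,"rz": 1.5,"dz": -0.03},{"dx": 0.0045,"dy": 0.022,"rz": 0.95,"dz": -0.03},{"dz": -0.01}]' --squeeze 20

```text
schema error: expected keys dx, dy, dz, rx, ry, rz, jaw
```

```bash
python3 - <<'E'
from h import *
import cv2
s=ctrl.get_state();print({k:np.round(s[k],3) for k in("time","eef_pos","tcp_rot","contact_force","opening")})
e=s["eef_pos"];tip=e-[0,0,.025]
a=viewer.read_camera("top");b=viewer.read_camera("side")
o=[]
for n,im in(("top",a),("side",b)):
    u=proj(n,tip)[0];print(n,u);x,y=(u-[50,50]).astype(int);x0,y0=x,y
    print(x0,y0);o.append(cv2.resize(im[y:y+100,x:x+100],(400,400),interpolation=cv2.INTER_CUBIC))
cv2.imwrite("pics/t1.png",np.hstack(o)[:,:,::-1])
E
```

```text
{'time': np.float64(0.1), 'eef_pos': array([ 0.296, -0.606,  0.255]), 'tcp_rot': array([ 0.974,  0.225, -0.   , -0.001]), 'contact_force': array([ 0.07 , -0.464,  0.41 ]), 'opening': np.float64(1.0)}
top [542.35148689 285.02363358]
492 235
side [478.63903255 103.62869373]
428 53
```

View pics/t1.png

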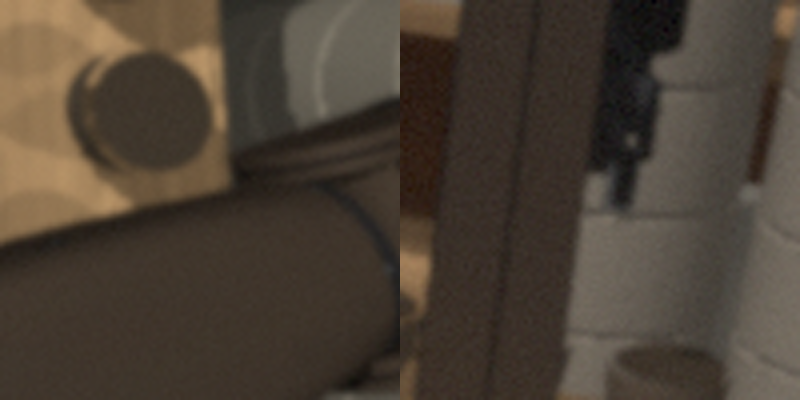

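The call was refused because every row needs all seven keys, so the arm didn't move. That picture only shows the arm at its start pose. I'll send the move again with full rows.

Request:
drive_tool --deltas '[{"dx": 0.006,"dy": 0.02,"dz": 0,"rx": 0,"ry": 0,"rz": 0.7,"jaw": 0},{"dx": 0.0117,"dy": 0.0412,"dz": 0,"rx": 0,"ry": 0,"rz": 1.5,"jaw": 0},{"dx": 0.0117,"dy": 0.0412,"dz": 0,"rx": 0,"ry": 0,"rz": 1.5,"jaw": 0},{"dx": 0.0117,"dy": 0.0412,"dz": 0,"rx": 0,"ry": 0,"rz": 1.5,"jaw": 0},{"dx": 0.0117,"dy": 0.0412,"dz": 0,"rx": 0,"ry": 0,"rz": 1.5,"jaw": 0},{"dx": 0.0117,"dy": 0.0412,"dz": 0,"rx": 0,"ry": 0,"rz": 1.5,"jaw": 0},{"dx": 0.0117,"dy": 0.0412,"dz": 0,"rx": 0,"ry": 0,"rz": 1.5,"jaw": 0},{"dx": 0.0117,"dy": 0.0412,"dz": 0,"rx": 0,"ry": 0,"rz": 1.5,"jaw": 0},{"dx": 0.0117,"dy": 0.0412,"dz": 0,"rx": 0,"ry": 0,"rz": 1.5,"jaw": 0},{"dx": 0.0117,"dy": 0.0412,"dz": 0,"rx": 0,"ry": 0,"rz": 1.5,"jaw": 0},{"dx": 0.0117,"dy": 0.0412,"dz": 0,"rx": 0,"ry": 0,"rz": 1.5,"jaw": 0},{"dx": 0.0117,"dy": 0.0412,"dz": 0,"rx": 0,"ry": 0,"rz": 1.5,"jaw": 0},{"dx": 0.0117,"dy": 0.0412,"dz": 0,"rx": 0,"ry": 0,"rz": 1.5,"jaw": 0},{"dx": 0.0117,"dy": 0.0412,"dz": 0,"rx": 0,"ry": 0,"rz": 1.5,"jaw": 0},{"dx": 0.0117,"dy": 0.0412,"dz": 0,"rx": 0,"ry": 0,"rz": 1.5,"jaw": 0},{"dx": 0.0117,"dy": 0.0412,"dz": 0,"rx": 0,"ry": 0,"rz": 1.5,"jaw": 0},{"dx": 0.0117,"dy": 0.0412,"dz": -0.03,"rx": 0,"ry": 0,"rz": 1.5,"jaw": 0},{"dx": 0.0117,"dy": 0.0412,"dz": -0.03,"rx": 0,"ry": 0,"rz": 1.5,"jaw": 0},{"dx": 0.0045,"dy": 0.022,"dz": -0.03,"rx": 0,"ry": 0,"rz": 0.95,"jaw": 0},{"dx": 0,"dy": 0,"dz": -0.01,"rx": 0,"ry": 0,"rz": 0,"jaw": 0}]' --squeeze 20

```text
time: 2.7
eef_pos: [0.5045, 0.1371, 0.1539]
tcp_rot: [0.894, 0.449, -0.002, -0.001]
contact_force: [-0.8, -0.1, -0.2]
opening: -0.002
```

```bash
cat > look.py <<'E'
from h import *
import cv2,sys
s=ctrl.get_state();print({k:np.round(s[k],4).tolist() for k in("time","eef_pos","tcp_rot","contact_force","opening")})
p=[.5466,.1907,-.6417]
d=s["eef_pos"][:2]-p[:2];c,n=np.cos(p[2]),np.sin(p[2]);print("tool local",c*d[0]+n*d[1],-n*d[0]+c*d[1])
tip=s["eef_pos"]-[0,0,.025]
o=[]
for n,x,y in(("top",200,140),("side",205,180)):
    im=viewer.read_camera(n);print(n,"tip px in crop",(proj(n,tip)[0]-[x,y])*4)
    o.append(cv2.resize(im[y:y+110,x:x+100 if n=="top" else x+100],(400,440),interpolation=cv2.INTER_CUBIC))
    if len(o)>1:o[1]=cv2.resize(im[y:y+110,x+20:x+120],(400,440),interpolation=cv2.INTER_CUBIC)
cv2.imwrite(f"pics/{sys.argv[1]}.png",np.hstack(o)[:,:,::-1]) # side crop starts at x=225
E
python3 look.py t2
```

```text
{'time': 2.7, 'eef_pos': [0.5045, 0.1371, 0.1539], 'tcp_rot': [0.8935, 0.449, -0.0021, -0.0008], 'contact_force': [-0.7843, -0.111, -0.2301], 'opening': -0.0019}
tool local -0.001646724594096205 -0.0681545014116289
top tip px in crop [267.64352199 238.88556175]
side tip px in crop [356.8531353  156.91725415]
```

View pics/t2.png

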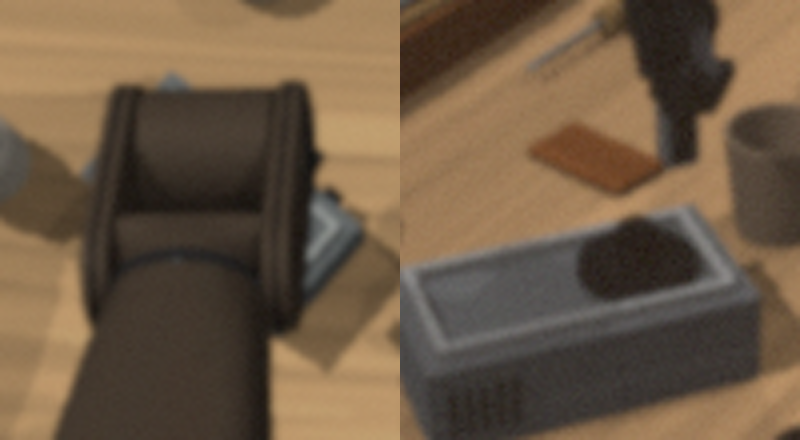

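The side view shows the shut tips at about (680,162), against a predicted (677,157). That agrees within 1 to 2 px, so I'll keep the averaged box pose. Next I'll back off along the channel and go down behind the knob with the tips about 5 mm above the disc.

Request:
drive_tool --deltas '[{"dx": -0.003,"dy": -0.0066,"dz": 0,"rx": 0,"ry": 0,"rz": 0,"jaw": 0},{"dx": 0,"dy": 0,"dz": -0.015,"rx": 0,"ry": 0,"rz": 0,"jaw": 0},{"dx": 0,"dy": 0,"dz": -0.015,"rx": 0,"ry": 0,"rz": 0,"jaw": 0},{"dx": 0,"dy": 0,"dz": -0.012,"rx": 0,"ry": 0,"rz": 0,"jaw": 0},{"dx": 0,"dy": 0,"dz": -0.006,"rx": 0,"ry": 0,"rz": 0,"jaw": 0},{"dx": 0,"dy": 0,"dz": -0.004,"rx": 0,"ry": 0,"rz": 0,"jaw": 0},{"dx": 0,"dy": 0,"dz": -0.003,"rx": 0,"ry": 0,"rz": 0,"jaw": 0},{"dx": 0,"dy": 0,"dz": 0,"rx": 0,"ry": 0,"rz": 0,"jaw": 0}]'

```text
time: 3.8
eef_pos: [0.503, 0.1295, 0.1013]
tcp_rot: [0.894, 0.448, -0.0, 0.0]
contact_force: [0.2, -0.7, 0.8]
opening: 0.003
```

```bash
python3 look.py t3
```

```text
{'time': 3.8, 'eef_pos': [0.503, 0.1295, 0.1013], 'tcp_rot': [0.8941, 0.4479, -0.0, 0.0], 'contact_force': [0.2259, -0.6508, 0.7505], 'opening': 0.0026}
tool local 0.0016850158939418075 -0.0751220238239808
top tip px in crop [286.77421908 254.63929456]
side tip px in crop [367.36731148 227.28594306]
```

View pics/t3.png

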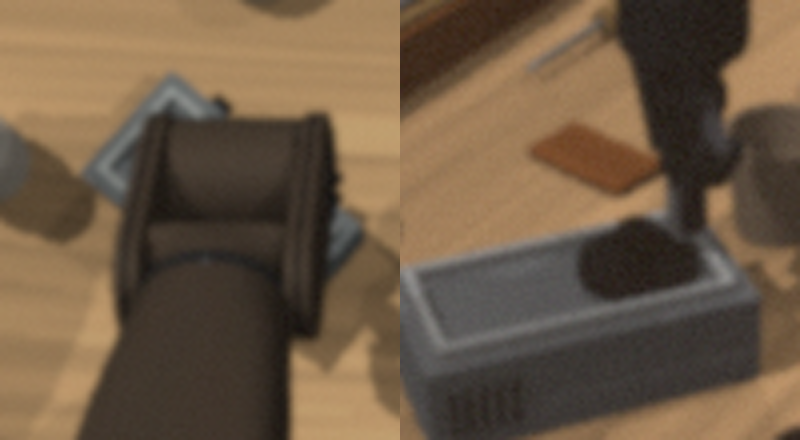

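The side view shows the tips at about (685,235), clear of the knob at (638,230) on its -y side, over the end rail. I'll lower 3 mm and start pushing along the channel.

Request:
drive_tool --deltas '[{"dx": 0,"dy": 0,"dz": -0.003,"rx": 0,"ry": 0,"rz": 0,"jaw": 0},{"dx": 0.0012,"dy": 0.0016,"dz": 0,"rx": 0,"ry": 0,"rz": 0,"jaw": 0},{"dx": 0.0012,"dy": 0.0016,"dz": 0,"rx": 0,"ry": 0,"rz": 0,"jaw": 0},{"dx": 0.0012,"dy": 0.0016,"dz": 0,"rx": 0,"ry": 0,"rz": 0,"jaw": 0},{"dx": 0.0012,"dy": 0.0016,"dz": 0,"rx": 0,"ry": 0,"rz": 0,"jaw": 0},{"dx": 0.0012,"dy": 0.0016,"dz": 0,"rx": 0,"ry": 0,"rz": 0,"jaw": 0},{"dx": 0.0012,"dy": 0.0016,"dz": 0,"rx": 0,"ry": 0,"rz": 0,"jaw": 0},{"dx": 0.0012,"dy": 0.0016,"dz": 0,"rx": 0,"ry": 0,"rz": 0,"jaw": 0},{"dx": 0.0018,"dy": 0.0024,"dz": 0,"rx": 0,"ry": 0,"rz": 0,"jaw": 0},{"dx": 0.0018,"dy": 0.0024,"dz": 0,"rx": 0,"ry": 0,"rz": 0,"jaw": 0},{"dx": 0.0018,"dy": 0.0024,"dz": 0,"rx": 0,"ry": 0,"rz": 0,"jaw": 0},{"dx": 0.0018,"dy": 0.0024,"dz": 0,"rx": 0,"ry": 0,"rz": 0,"jaw": 0},{"dx": 0.0018,"dy": 0.0024,"dz": 0,"rx": 0,"ry": 0,"rz": 0,"jaw": 0},{"dx": 0.0018,"dy": 0.0024,"dz": 0,"rx": 0,"ry": 0,"rz": 0,"jaw": 0}]'

```text
time: 5.65
eef_pos: [0.5222, 0.1552, 0.0983]
tcp_rot: [0.894, 0.448, -0.0, -0.0]
contact_force: [-1.0, -2.0, 0.3]
opening: 0.006
```

```bash
python3 look.py t4
```

```text
{'time': 5.65, 'eef_pos': [0.5222, 0.1552, 0.0983], 'tcp_rot': [0.8941, 0.4478, -0.0, -0.0], 'contact_force': [-0.9689, -2.0127, 0.302], 'opening': 0.0061}
tool local 0.00173931532069126 -0.04301399025014473
top tip px in crop [256.14724835 229.39567926]
side tip px in crop [316.54408491 242.75840039]
```

View pics/t4.png

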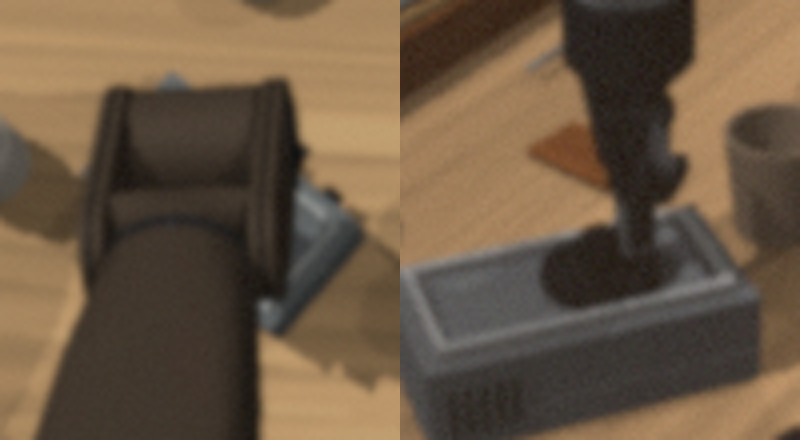

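The cap is sliding flat: its left edge moved from x = 578 to 543 in the side crop, with about 2 N on the tool. I'll carry on.

Request:
drive_tool --deltas '[{"dx": 0.0018,"dy": 0.0024,"dz": 0,"rx": 0,"ry": 0,"rz": 0,"jaw": 0},{"dx": 0.0018,"dy": 0.0024,"dz": 0,"rx": 0,"ry": 0,"rz": 0,"jaw": 0},{"dx": 0.0018,"dy": 0.0024,"dz": 0,"rx": 0,"ry": 0,"rz": 0,"jaw": 0},{"dx": 0.0018,"dy": 0.0024,"dz": 0,"rx": 0,"ry": 0,"rz": 0,"jaw": 0},{"dx": 0.0018,"dy": 0.0024,"dz": 0,"rx": 0,"ry": 0,"rz": 0,"jaw": 0},{"dx": 0.0018,"dy": 0.0024,"dz": 0,"rx": 0,"ry": 0,"rz": 0,"jaw": 0},{"dx": 0.0018,"dy": 0.0024,"dz": 0,"rx": 0,"ry": 0,"rz": 0,"jaw": 0},{"dx": 0.0018,"dy": 0.0024,"dz": 0,"rx": 0,"ry": 0,"rz": 0,"jaw": 0},{"dx": 0.0018,"dy": 0.0024,"dz": 0,"rx": 0,"ry": 0,"rz": 0,"jaw": 0},{"dx": 0.0018,"dy": 0.0024,"dz": 0,"rx": 0,"ry": 0,"rz": 0,"jaw": 0},{"dx": 0.0018,"dy": 0.0024,"dz": 0,"rx": 0,"ry": 0,"rz": 0,"jaw": 0},{"dx": 0.0018,"dy": 0.0024,"dz": 0,"rx": 0,"ry": 0,"rz": 0,"jaw": 0},{"dx": 0.0018,"dy": 0.0024,"dz": 0,"rx": 0,"ry": 0,"rz": 0,"jaw": 0},{"dx": 0.0018,"dy": 0.0024,"dz": 0,"rx": 0,"ry": 0,"rz": 0,"jaw": 0},{"dx": 0.0018,"dy": 0.0024,"dz": 0,"rx": 0,"ry": 0,"rz": 0,"jaw": 0},{"dx": 0.0018,"dy": 0.0024,"dz": 0,"rx": 0,"ry": 0,"rz": 0,"jaw": 0},{"dx": 0.0018,"dy": 0.0024,"dz": 0,"rx": 0,"ry": 0,"rz": 0,"jaw": 0},{"dx": 0.0012,"dy": 0.0016,"dz": 0,"rx": 0,"ry": 0,"rz": 0,"jaw": 0},{"dx": 0.0012,"dy": 0.0016,"dz": 0,"rx": 0,"ry": 0,"rz": 0,"jaw": 0}]'

```text
time: 8.12
eef_pos: [0.5552, 0.1992, 0.0983]
tcp_rot: [0.894, 0.448, -0.0, -0.0]
contact_force: [0.0, 0.5, 0.0]
opening: 0.002
```

```bash
python3 look.py t5
```

```text
{'time': 8.125, 'eef_pos': [0.5552, 0.1992, 0.0983], 'tcp_rot': [0.8941, 0.4478, -0.0, -0.0], 'contact_force': [0.0467, 0.5175, 0.0492], 'opening': 0.0017}
tool local 0.0018211199093828697 0.011910589955418677
top tip px in crop [203.40083466 185.40650662]
side tip px in crop [227.36608354 262.54040361]
```

View pics/t5.png

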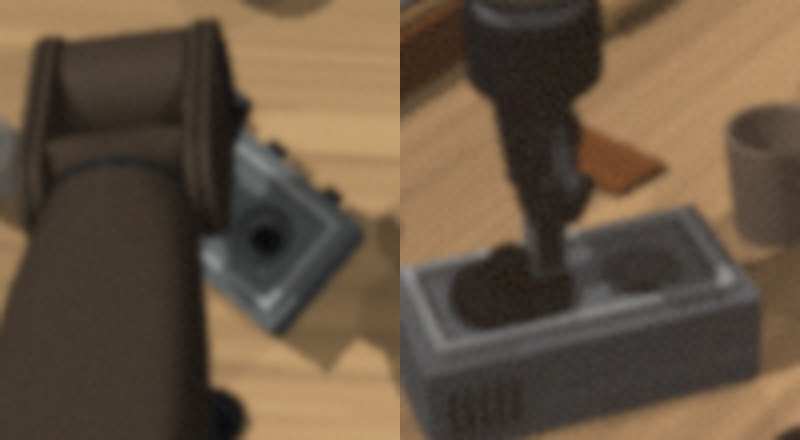

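The cap is nearly parked: its left edge is at x = 448 and the rail is at about 428, so roughly 12 mm is left. The button shows at (266,240) in the top crop and the well centre at about (642,268) in the side crop. I'll compute the well centre from those and push 10 mm more.

```bash
python3 - <<'E'
from h import *
f=lambda u,v,x,y:((u+.5)/4-.5+x,(v+.5)/4-.5+y)
print(ray("top",f(266,240,200,140),.042),ray("side",f(642-400,268,225,180),.06),B([.5466,.1907,-.6417],0,-.045,.06))
E
```

```text
[0.52141561 0.15306728 0.042     ] [0.51757253 0.15859894 0.06      ] [0.51966488 0.15465143 0.06      ]
```

Request:
drive_tool --deltas '[{"dx": 0.0012,"dy": 0.0016,"dz": 0,"rx": 0,"ry": 0,"rz": 0,"jaw": 0},{"dx": 0.0012,"dy": 0.0016,"dz": 0,"rx": 0,"ry": 0,"rz": 0,"jaw": 0},{"dx": 0.0012,"dy": 0.0016,"dz": 0,"rx": 0,"ry": 0,"rz": 0,"jaw": 0},{"dx": 0.0012,"dy": 0.0016,"dz": 0,"rx": 0,"ry": 0,"rz": 0,"jaw": 0},{"dx": 0.0012,"dy": 0.0016,"dz": 0,"rx": 0,"ry": 0,"rz": 0,"jaw": 0}]'

```text
time: 8.85
eef_pos: [0.5612, 0.2071, 0.0984]
tcp_rot: [0.894, 0.448, -0.0, 0.0]
contact_force: [-0.7, -1.5, 0.1]
opening: -0.001
```

Request:
drive_tool --deltas '[{"dx": -0.003,"dy": -0.004,"dz": 0,"rx": 0,"ry": 0,"rz": 0,"jaw": 0},{"dx": 0,"dy": 0,"dz": 0.012,"rx": 0,"ry": 0,"rz": 0,"jaw": 0},{"dx": -0.0076,"dy": -0.0098,"dz": 0,"rx": 0,"ry": 0,"rz": 0,"jaw": 0},{"dx": -0.0076,"dy": -0.0098,"dz": 0,"rx": 0,"ry": 0,"rz": 0,"jaw": 0},{"dx": -0.0076,"dy": -0.0098,"dz": 0,"rx": 0,"ry": 0,"rz": 0,"jaw": 0},{"dx": -0.0076,"dy": -0.0098,"dz": 0,"rx": 0,"ry": 0,"rz": 0,"jaw": 0},{"dx": -0.0075,"dy": -0.0099,"dz": 0,"rx": 0,"ry": 0,"rz": 0,"jaw": 0},{"dx": 0,"dy": 0,"dz": -0.012,"rx": 0,"ry": 0,"rz": 0,"jaw": 0},{"dx": 0,"dy": 0,"dz": 0,"rx": 0,"ry": 0,"rz": 0,"jaw": 0}]'

```text
time: 9.98
eef_pos: [0.5193, 0.1538, 0.0968]
tcp_rot: [0.894, 0.448, -0.001, -0.001]
contact_force: [-0.3, -0.4, -0.6]
opening: -0.003
```

```bash
python3 look.py t6
```

```text
{'time': 9.975, 'eef_pos': [0.5193, 0.1538, 0.0968], 'tcp_rot': [0.8942, 0.4477, -0.0012, -0.0005], 'contact_force': [-0.3418, -0.4051, -0.589], 'opening': -0.0027}
tool local 0.0002254568133071462 -0.04588064506934751
top tip px in crop [257.90945544 233.55592989]
side tip px in crop [322.03968268 245.14809034]
```

View pics/t6.png

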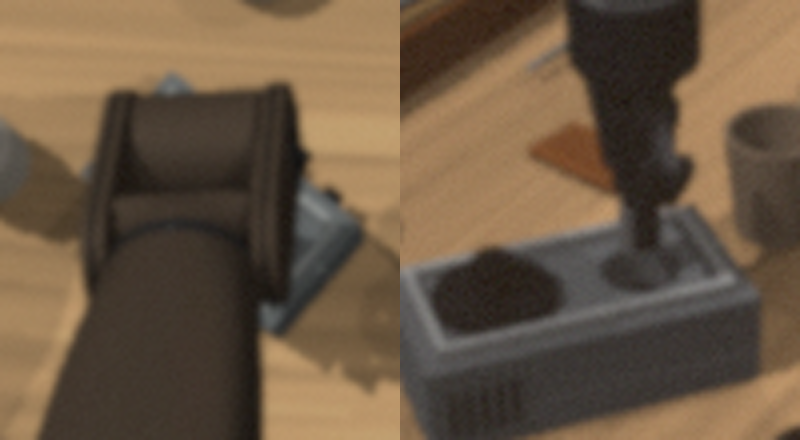

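The cap is fully parked at (497,290). The tips at about (645,252), dropped to the box top, land near the well centre (642,268). I'll go down to just above the button.

Request:
drive_tool --deltas '[{"dx": 0,"dy": 0,"dz": -0.008,"rx": 0,"ry": 0,"rz": 0,"jaw": 0},{"dx": 0,"dy": 0,"dz": -0.008,"rx": 0,"ry": 0,"rz": 0,"jaw": 0},{"dx": 0,"dy": 0,"dz": -0.006,"rx": 0,"ry": 0,"rz": 0,"jaw": 0},{"dx": 0,"dy": 0,"dz": -0.004,"rx": 0,"ry": 0,"rz": 0,"jaw": 0},{"dx": 0,"dy": 0,"dz": 0,"rx": 0,"ry": 0,"rz": 0,"jaw": 0}]'

```text
time: 10.7
eef_pos: [0.52, 0.1539, 0.0719]
tcp_rot: [0.894, 0.448, -0.0, -0.0]
contact_force: [-0.7, -0.1, -0.2]
opening: -0.0
```

Request:
drive_tool --deltas '[{"dx": 0,"dy": 0,"dz": -0.003,"rx": 0,"ry": 0,"rz": 0,"jaw": 0},{"dx": 0,"dy": 0,"dz": -0.002,"rx": 0,"ry": 0,"rz": 0,"jaw": 0},{"dx": 0,"dy": 0,"dz": -0.002,"rx": 0,"ry": 0,"rz": 0,"jaw": 0},{"dx": 0,"dy": 0,"dz": -0.001,"rx": 0,"ry": 0,"rz": 0,"jaw": 0},{"dx": 0,"dy": 0,"dz": 0,"rx": 0,"ry": 0,"rz": 0,"jaw": 0}]'

```text
time: 11.32
eef_pos: [0.5204, 0.1539, 0.0646]
tcp_rot: [0.894, 0.448, 0.0, 0.0]
contact_force: [-0.4, -0.4, 2.6]
opening: 0.002
```

Request:
drive_tool --deltas '[{"dx": 0,"dy": 0,"dz": -0.002,"rx": 0,"ry": 0,"rz": 0,"jaw": 0},{"dx": 0,"dy": 0,"dz": -0.001,"rx": 0,"ry": 0,"rz": 0,"jaw": 0},{"dx": 0,"dy": 0,"dz": -0.001,"rx": 0,"ry": 0,"rz": 0,"jaw": 0},{"dx": 0,"dy": 0,"dz": -0.0005,"rx": 0,"ry": 0,"rz": 0,"jaw": 0},{"dx": 0,"dy": 0,"dz": 0,"rx": 0,"ry": 0,"rz": 0,"jaw": 0}]'

```text
time: 11.95
eef_pos: [0.5205, 0.154, 0.061]
tcp_rot: [0.894, 0.448, -0.0, -0.0]
contact_force: [-3.0, -1.0, 10.2]
opening: -0.002
```

At 10 N with the tips at 0.036 m, the button is on its stop. I'll press a little harder and hold.

Request:
drive_tool --deltas '[{"dx": 0,"dy": 0,"dz": -0.0005,"rx": 0,"ry": 0,"rz": 0,"jaw": 0},{"dx": 0,"dy": 0,"dz": 0,"rx": 0,"ry": 0,"rz": 0,"jaw": 0},{"dx": 0,"dy": 0,"dz": 0,"rx": 0,"ry": 0,"rz": 0,"jaw": 0},{"dx": 0,"dy": 0,"dz": 0,"rx": 0,"ry": 0,"rz": 0,"jaw": 0},{"dx": 0,"dy": 0,"dz": 0,"rx": 0,"ry": 0,"rz": 0,"jaw": 0},{"dx": 0,"dy": 0,"dz": 0,"rx": 0,"ry": 0,"rz": 0,"jaw": 0},{"dx": 0,"dy": 0,"dz": 0,"rx": 0,"ry": 0,"rz": 0,"jaw": 0},{"dx": 0,"dy": 0,"dz": 0,"rx": 0,"ry": 0,"rz": 0,"jaw": 0},{"dx": 0,"dy": 0,"dz": 0,"rx": 0,"ry": 0,"rz": 0,"jaw": 0},{"dx": 0,"dy": 0,"dz": 0,"rx": 0,"ry": 0,"rz": 0,"jaw": 0},{"dx": 0,"dy": 0,"dz": 0,"rx": 0,"ry": 0,"rz": 0,"jaw": 0},{"dx": 0,"dy": 0,"dz": 0,"rx": 0,"ry": 0,"rz": 0,"jaw": 0},{"dx": 0,"dy": 0,"dz": 0,"rx": 0,"ry": 0,"rz": 0,"jaw": 0},{"dx": 0,"dy": 0,"dz": 0,"rx": 0,"ry": 0,"rz": 0,"jaw": 0},{"dx": 0,"dy": 0,"dz": 0,"rx": 0,"ry": 0,"rz": 0,"jaw": 0},{"dx": 0,"dy": 0,"dz": 0,"rx": 0,"ry": 0,"rz": 0,"jaw": 0},{"dx": 0,"dy": 0,"dz": 0,"rx": 0,"ry": 0,"rz": 0,"jaw": 0},{"dx": 0,"dy": 0,"dz": 0,"rx": 0,"ry": 0,"rz": 0,"jaw": 0},{"dx": 0,"dy": 0,"dz": 0,"rx": 0,"ry": 0,"rz": 0,"jaw": 0},{"dx": 0,"dy": 0,"dz": 0,"rx": 0,"ry": 0,"rz": 0,"jaw": 0}]'

```text
time: 14.45
eef_pos: [0.5205, 0.154, 0.0609]
tcp_rot: [0.894, 0.448, -0.0, -0.0]
contact_force: [-5.0, -1.8, 12.0]
opening: -0.003
```

Request:
drive_tool --deltas '[{"dx": 0,"dy": 0,"dz": 0,"rx": 0,"ry": 0,"rz": 0,"jaw": 0},{"dx": 0,"dy": 0,"dz": 0,"rx": 0,"ry": 0,"rz": 0,"jaw": 0},{"dx": 0,"dy": 0,"dz": 0,"rx": 0,"ry": 0,"rz": 0,"jaw": 0},{"dx": 0,"dy": 0,"dz": 0,"rx": 0,"ry": 0,"rz": 0,"jaw": 0}]'

```text
time: 14.95
eef_pos: [0.5205, 0.154, 0.061]
tcp_rot: [0.894, 0.448, -0.0, 0.0]
contact_force: [-5.5, -0.6, 12.4]
opening: 0.002
```

It stayed fully down for about 3 s. I'll lift out, pass over the knob and go down on its +y side.

Request:
drive_tool --deltas '[{"dx": 0,"dy": 0,"dz": 0.005,"rx": 0,"ry": 0,"rz": 0,"jaw": 0},{"dx": 0,"dy": 0,"dz": 0.012,"rx": 0,"ry": 0,"rz": 0,"jaw": 0},{"dx": 0,"dy": 0,"dz": 0.018,"rx": 0,"ry": 0,"rz": 0,"jaw": 0},{"dx": 0,"dy": 0,"dz": 0.02,"rx": 0,"ry": 0,"rz": 0,"jaw": 0},{"dx": 0,"dy": 0,"dz": 0.018,"rx": 0,"ry": 0,"rz": 0,"jaw": 0},{"dx": 0.0072,"dy": 0.0098,"dz": 0,"rx": 0,"ry": 0,"rz": 0,"jaw": 0},{"dx": 0.0072,"dy": 0.0098,"dz": 0,"rx": 0,"ry": 0,"rz": 0,"jaw": 0},{"dx": 0.0072,"dy": 0.0098,"dz": 0,"rx": 0,"ry": 0,"rz": 0,"jaw": 0},{"dx": 0.0072,"dy": 0.0098,"dz": 0,"rx": 0,"ry": 0,"rz": 0,"jaw": 0},{"dx": 0.0072,"dy": 0.0098,"dz": 0,"rx": 0,"ry": 0,"rz": 0,"jaw": 0},{"dx": 0.0072,"dy": 0.0098,"dz": 0,"rx": 0,"ry": 0,"rz": 0,"jaw": 0},{"dx": 0.0072,"dy": 0.0098,"dz": 0,"rx": 0,"ry": 0,"rz": 0,"jaw": 0},{"dx": 0.0072,"dy": 0.0098,"dz": 0,"rx": 0,"ry": 0,"rz": 0,"jaw": 0},{"dx": 0.0072,"dy": 0.0098,"dz": 0,"rx": 0,"ry": 0,"rz": 0,"jaw": 0},{"dx": 0.0072,"dy": 0.0098,"dz": 0,"rx": 0,"ry": 0,"rz": 0,"jaw": 0},{"dx": 0,"dy": 0,"dz": 0,"rx": 0,"ry": 0,"rz": 0,"jaw": 0}]'

```text
time: 16.95
eef_pos: [0.5927, 0.2526, 0.1324]
tcp_rot: [0.894, 0.448, 0.0, 0.0]
contact_force: [-0.3, -0.2, -0.0]
opening: 0.0
```

Request:
drive_tool --deltas '[{"dx": 0,"dy": 0,"dz": -0.01,"rx": 0,"ry": 0,"rz": 0,"jaw": 0},{"dx": 0,"dy": 0,"dz": -0.006,"rx": 0,"ry": 0,"rz": 0,"jaw": 0},{"dx": 0,"dy": 0,"dz": 0,"rx": 0,"ry": 0,"rz": 0,"jaw": 0}]'

```text
time: 17.32
eef_pos: [0.5913, 0.2515, 0.1149]
tcp_rot: [0.894, 0.448, -0.001, -0.0]
contact_force: [0.8, -0.5, -0.2]
opening: 0.002
```

Request:
drive_tool --deltas '[{"dx": 0,"dy": 0,"dz": -0.007,"rx": 0,"ry": 0,"rz": 0,"jaw": 0},{"dx": 0,"dy": 0,"dz": -0.006,"rx": 0,"ry": 0,"rz": 0,"jaw": 0},{"dx": 0,"dy": 0,"dz": -0.005,"rx": 0,"ry": 0,"rz": 0,"jaw": 0},{"dx": 0,"dy": 0,"dz": 0,"rx": 0,"ry": 0,"rz": 0,"jaw": 0}]'

```text
time: 17.82
eef_pos: [0.5918, 0.2518, 0.0976]
tcp_rot: [0.894, 0.448, -0.001, -0.0]
contact_force: [-0.3, 0.1, 0.2]
opening: -0.001
```

Request:
drive_tool --deltas '[{"dx": -0.0012,"dy": -0.0016,"dz": 0,"rx": 0,"ry": 0,"rz": 0,"jaw": 0},{"dx": -0.0012,"dy": -0.0016,"dz": 0,"rx": 0,"ry": 0,"rz": 0,"jaw": 0},{"dx": -0.0012,"dy": -0.0016,"dz": 0,"rx": 0,"ry": 0,"rz": 0,"jaw": 0},{"dx": -0.0012,"dy": -0.0016,"dz": 0,"rx": 0,"ry": 0,"rz": 0,"jaw": 0},{"dx": -0.0012,"dy": -0.0016,"dz": 0,"rx": 0,"ry": 0,"rz": 0,"jaw": 0},{"dx": -0.0012,"dy": -0.0016,"dz": 0,"rx": 0,"ry": 0,"rz": 0,"jaw": 0},{"dx": -0.0012,"dy": -0.0016,"dz": 0,"rx": 0,"ry": 0,"rz": 0,"jaw": 0},{"dx": -0.0012,"dy": -0.0016,"dz": 0,"rx": 0,"ry": 0,"rz": 0,"jaw": 0},{"dx": -0.0018,"dy": -0.0024,"dz": 0,"rx": 0,"ry": 0,"rz": 0,"jaw": 0},{"dx": -0.0018,"dy": -0.0024,"dz": 0,"rx": 0,"ry": 0,"rz": 0,"jaw": 0},{"dx": -0.0018,"dy": -0.0024,"dz": 0,"rx": 0,"ry": 0,"rz": 0,"jaw": 0},{"dx": -0.0018,"dy": -0.0024,"dz": 0,"rx": 0,"ry": 0,"rz": 0,"jaw": 0}]'

```text
time: 19.32
eef_pos: [0.5754, 0.2294, 0.0985]
tcp_rot: [0.894, 0.448, 0.0, 0.0]
contact_force: [0.6, 1.0, 0.9]
opening: 0.001
```

Request:
drive_tool --deltas '[{"dx": -0.0018,"dy": -0.0024,"dz": 0,"rx": 0,"ry": 0,"rz": 0,"jaw": 0},{"dx": -0.0018,"dy": -0.0024,"dz": 0,"rx": 0,"ry": 0,"rz": 0,"jaw": 0},{"dx": -0.0018,"dy": -0.0024,"dz": 0,"rx": 0,"ry": 0,"rz": 0,"jaw": 0},{"dx": -0.0018,"dy": -0.0024,"dz": 0,"rx": 0,"ry": 0,"rz": 0,"jaw": 0},{"dx": -0.0018,"dy": -0.0024,"dz": 0,"rx": 0,"ry": 0,"rz": 0,"jaw": 0},{"dx": -0.0018,"dy": -0.0024,"dz": 0,"rx": 0,"ry": 0,"rz": 0,"jaw": 0},{"dx": -0.0018,"dy": -0.0024,"dz": 0,"rx": 0,"ry": 0,"rz": 0,"jaw": 0},{"dx": -0.0018,"dy": -0.0024,"dz": 0,"rx": 0,"ry": 0,"rz": 0,"jaw": 0},{"dx": -0.0018,"dy": -0.0024,"dz": 0,"rx": 0,"ry": 0,"rz": 0,"jaw": 0},{"dx": -0.0018,"dy": -0.0024,"dz": 0,"rx": 0,"ry": 0,"rz": 0,"jaw": 0},{"dx": -0.0018,"dy": -0.0024,"dz": 0,"rx": 0,"ry": 0,"rz": 0,"jaw": 0},{"dx": -0.0018,"dy": -0.0024,"dz": 0,"rx": 0,"ry": 0,"rz": 0,"jaw": 0},{"dx": -0.0018,"dy": -0.0024,"dz": 0,"rx": 0,"ry": 0,"rz": 0,"jaw": 0},{"dx": -0.0018,"dy": -0.0024,"dz": 0,"rx": 0,"ry": 0,"rz": 0,"jaw": 0},{"dx": -0.0018,"dy": -0.0024,"dz": 0,"rx": 0,"ry": 0,"rz": 0,"jaw": 0},{"dx": -0.0018,"dy": -0.0024,"dz": 0,"rx": 0,"ry": 0,"rz": 0,"jaw": 0},{"dx": -0.0018,"dy": -0.0024,"dz": 0,"rx": 0,"ry": 0,"rz": 0,"jaw": 0},{"dx": -0.0018,"dy": -0.0024,"dz": 0,"rx": 0,"ry": 0,"rz": 0,"jaw": 0},{"dx": -0.0012,"dy": -0.0016,"dz": 0,"rx": 0,"ry": 0,"rz": 0,"jaw": 0},{"dx": -0.0012,"dy": -0.0016,"dz": 0,"rx": 0,"ry": 0,"rz": 0,"jaw": 0}]'

```text
time: 21.82
eef_pos: [0.5406, 0.1831, 0.0984]
tcp_rot: [0.894, 0.448, 0.0, 0.0]
contact_force: [1.6, 3.4, 2.8]
opening: -0.003
```

```bash
python3 look.py t7
```

```text
{'time': 21.825, 'eef_pos': [0.5406, 0.1831, 0.0984], 'tcp_rot': [0.8941, 0.4478, 0.0001, 0.0], 'contact_force': [1.6325, 3.3876, 2.7788], 'opening': -0.0032}
tool local -0.00020763114856180848 -0.00970125351074723
top tip px in crop [222.35824519 204.55472223]
side tip px in crop [263.83678472 256.32662286]
```

View pics/t7.png

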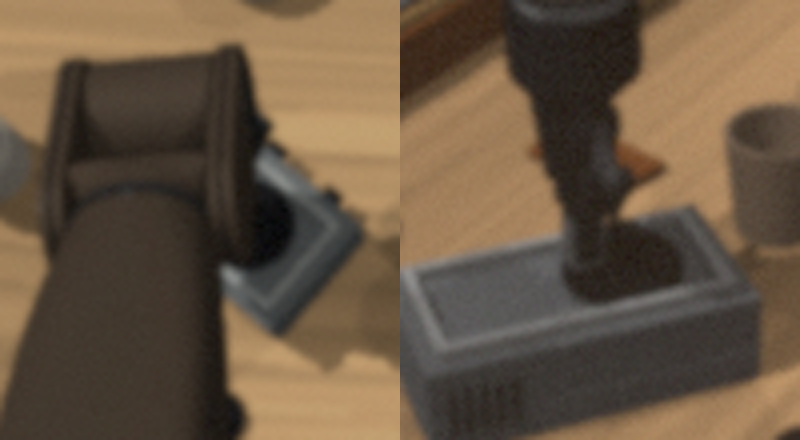

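The cap is flat, with its right edge at x = 685 against 700 originally, so about 9 to 12 mm is left. The last reading showed 2.8 N upward, so I'll go in small steps and watch it.

Request:
drive_tool --deltas '[{"dx": 0,"dy": 0,"dz": 0.0,"rx": 0,"ry": 0,"rz": 0,"jaw": 0},{"dx": -0.0006,"dy": -0.0008,"dz": 0,"rx": 0,"ry": 0,"rz": 0,"jaw": 0},{"dx": -0.0009,"dy": -0.0012,"dz": 0,"rx": 0,"ry": 0,"rz": 0,"jaw": 0},{"dx": -0.0009,"dy": -0.0012,"dz": 0,"rx": 0,"ry": 0,"rz": 0,"jaw": 0}]'

```text
time: 22.42
eef_pos: [0.5379, 0.1798, 0.0981]
tcp_rot: [0.894, 0.448, -0.0, -0.0]
contact_force: [0.7, 1.4, 0.9]
opening: 0.0
```

Request:
drive_tool --deltas '[{"dx": -0.0009,"dy": -0.0012,"dz": 0,"rx": 0,"ry": 0,"rz": 0,"jaw": 0},{"dx": -0.0009,"dy": -0.0012,"dz": 0,"rx": 0,"ry": 0,"rz": 0,"jaw": 0}]'

```text
time: 22.68
eef_pos: [0.5361, 0.1774, 0.0981]
tcp_rot: [0.894, 0.448, -0.0, -0.0]
contact_force: [0.8, 0.6, -0.1]
opening: 0.001
```

Request:
drive_tool --deltas '[{"dx": -0.0009,"dy": -0.0012,"dz": 0,"rx": 0,"ry": 0,"rz": 0,"jaw": 0},{"dx": -0.0009,"dy": -0.0012,"dz": 0,"rx": 0,"ry": 0,"rz": 0,"jaw": 0},{"dx": -0.0009,"dy": -0.0012,"dz": 0,"rx": 0,"ry": 0,"rz": 0,"jaw": 0},{"dx": 0,"dy": 0,"dz": 0,"rx": 0,"ry": 0,"rz": 0,"jaw": 0}]'

```text
time: 23.18
eef_pos: [0.5334, 0.1737, 0.0982]
tcp_rot: [0.894, 0.448, -0.0, 0.0]
contact_force: [-1.0, -0.3, -0.6]
opening: -0.004
```

Request:
drive_tool --deltas '[{"dx": 0.0018,"dy": 0.0024,"dz": 0,"rx": 0,"ry": 0,"rz": 0,"jaw": 0},{"dx": 0.0024,"dy": 0.0032,"dz": 0,"rx": 0,"ry": 0,"rz": 0,"jaw": 0},{"dx": 0,"dy": 0,"dz": 0.01,"rx": 0,"ry": 0,"rz": 0,"jaw": 0},{"dx": 0,"dy": 0,"dz": 0.02,"rx": 0,"ry": 0,"rz": 0,"jaw": 0},{"dx": 0,"dy": 0,"dz": 0.03,"rx": 0,"ry": 0,"rz": 0,"jaw": 0},{"dx": 0,"dy": 0,"dz": 0.04,"rx": 0,"ry": 0,"rz": 0,"jaw": 0},{"dx": 0,"dy": 0,"dz": 0.04,"rx": 0,"ry": 0,"rz": 0,"jaw": 0},{"dx": -0.006,"dy": -0.02,"dz": 0.02,"rx": 0,"ry": 0,"rz": 0,"jaw": 0},{"dx": -0.01,"dy": -0.04,"dz": 0,"rx": 0,"ry": 0,"rz": 0,"jaw": 0},{"dx": -0.01,"dy": -0.04,"dz": 0,"rx": 0,"ry": 0,"rz": 0,"jaw": 0},{"dx": -0.01,"dy": -0.04,"dz": 0,"rx": 0,"ry": 0,"rz": 0,"jaw": 0},{"dx": -0.01,"dy": -0.04,"dz": 0,"rx": 0,"ry": 0,"rz": 0,"jaw": 0},{"dx": -0.01,"dy": -0.04,"dz": 0,"rx": 0,"ry": 0,"rz": 0,"jaw": 0},{"dx": -0.01,"dy": -0.04,"dz": 0,"rx": 0,"ry": 0,"rz": 0,"jaw": 0},{"dx": -0.01,"dy": -0.04,"dz": 0,"rx": 0,"ry": 0,"rz": 0,"jaw": 0},{"dx": -0.01,"dy": -0.04,"dz": 0,"rx": 0,"ry": 0,"rz": 0,"jaw": 0},{"dx": -0.01,"dy": -0.04,"dz": 0,"rx": 0,"ry": 0,"rz": 0,"jaw": 0},{"dx": -0.01,"dy": -0.04,"dz": 0,"rx": 0,"ry": 0,"rz": 0,"jaw": 0},{"dx": -0.01,"dy": -0.04,"dz": 0,"rx": 0,"ry": 0,"rz": 0,"jaw": 0},{"dx": 0,"dy": 0,"dz": 0,"rx": 0,"ry": 0,"rz": 0,"jaw": 0}]'

```text
time: 25.68
eef_pos: [0.4214, -0.2827, 0.2601]
tcp_rot: [0.895, 0.446, 0.0, 0.001]
contact_force: [-0.9, -0.9, 0.3]
opening: 0.001
```

```bash
python3 look.py t8; python3 - <<'E'
import cv2,numpy as np
from h import *
for n in("top","side"):
    a=cv2.imread(f"pics/{n}0.png").astype(int);b=viewer.read_camera(n)[:,:,::-1].astype(int)
    m=(np.abs(a-b).max(2)>40).astype(np.uint8)
    k,_,st,c=cv2.connectedComponentsWithStats(m);print(n,[(s.tolist()) for s in st[1:] if s[4]>8])
E
```

```text
{'time': 25.675, 'eef_pos': [0.4214, -0.2827, 0.2601], 'tcp_rot': [0.895, 0.4461, 0.0002, 0.0012], 'contact_force': [-0.9248, -0.8798, 0.3229], 'opening': 0.0009}
tool local 0.18308417196694965 -0.45420476667777393
top tip px in crop [869.50542473 361.44730173]
side tip px in crop [ 786.14628356 -213.37323437]
top [[326, 183, 228, 217, 21278], [453, 199, 5, 4, 10], [567, 254, 60, 28, 731], [450, 263, 60, 35, 1255], [576, 278, 7, 3, 11], [261, 293, 64, 40, 1145], [569, 294, 71, 40, 2096], [124, 310, 148, 90, 7370], [364, 310, 5, 3, 10], [487, 358, 70, 42, 1746], [578, 368, 51, 32, 858]]
side [[385, 5, 64, 54, 2046], [387, 22, 9, 7, 12], [465, 32, 61, 147, 3008], [521, 38, 15, 53, 247], [443, 43, 11, 20, 181], [395, 63, 10, 5, 23], [512, 99, 8, 12, 58], [394, 101, 23, 28, 344], [433, 114, 9, 26, 148], [508, 125, 4, 5, 9], [424, 144, 12, 61, 215], [487, 148, 6, 5, 12], [579, 178, 54, 45, 843], [422, 217, 3, 10, 19], [378, 221, 4, 6, 9], [570, 221, 70, 49, 1996], [425, 227, 79, 53, 2509], [569, 226, 26, 18, 212], [384, 228, 5, 7, 13], [367, 236, 15, 19, 52], [509, 242, 8, 6, 16], [521, 249, 6, 3, 10], [360, 261, 4, 5, 11], [467, 281, 7, 11, 44], [590, 282, 33, 16, 253], [470, 292, 5, 3, 11]]
```

View pics/t8.png

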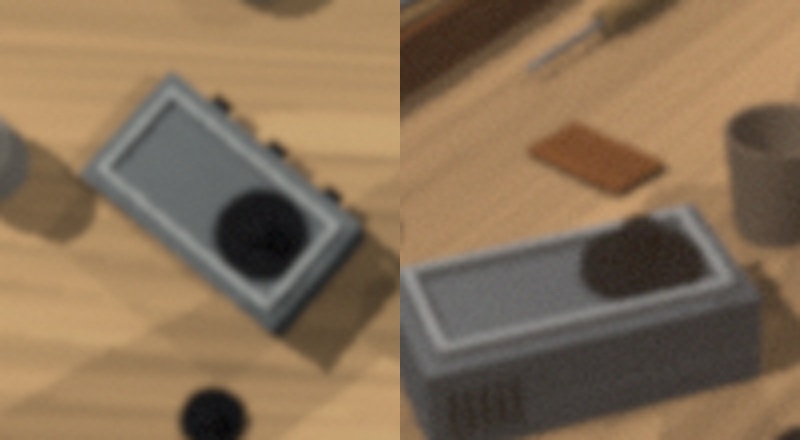

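The cap lies flat over the well, with its edges at about 581 to 705 in the side crop against 578 to 700 at the start. Nothing around the box differs from the first pictures.

```bash
python3 -c "
from plant import workorder
print(workorder.sign_off())"
```

```text
the job is handed in; nothing more can be done
None
```

The reset is done and handed in at about 26 s of the 64 s allowed. I pushed the dust cap to its parking place by the knob with shut fingertips. I then pressed the button to its stop, held it about 3 s, let it up and pushed the cap back over the well.

- **Button press:** the button met its stop at about 10–12 N, with the tips about 36 mm above the bench, where the fully pressed button should be. I did not check by picture that it came back up, because the cap covers it.
- **Cap:** it lies flat over the well. By the tool position its centre is within about 1 mm of the well's centre, and the last picture puts it within 1–3 mm of where it started. It needed to be within 12 mm.
- **Bystanders:** comparing first and last pictures, changes in the top view appear only where the arm and its shadow were. Nothing near the box moved. I did not attribute every changed patch in the side view.
- **Disagreements:** the two cameras put the box about 8 mm apart, so I used a combined fit, and the tips and button then agreed with it to a few mm. On the return push one reading showed 2.8 N upward on the tool; it faded within a few small steps, and the cap looked flat in the picture taken then.
- **Refused call:** my first move was refused for missing keys, and the arm did not move.

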